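Set the mitre table to its red stop and lock it

TASK

Get the mitre table ready for the next trim cut: turn it by its black knob until it clicks into the stop where its yellow ear stands over the red lug. Then take the orange-handled locking pin out of its slanted wooden rest and guide it, still held, down through the ear and the red lug until its collar sits on the ear, and let go. Do not disturb the tape measure, the screw jar or the white offcut.

Things in the scene. Friction and masses are not known exactly. Their poses are not given: they have to be found in the camera images.
- mitre_base: The fixed base of the mitre table: dark steel disc, radius 118 mm, 28 mm high; origin at the underside on the turning axis, z up. On its rim are three fixed lugs 40 mm high, each with a vertical through hole of 12.5 mm diameter, 132 mm from the axis and 22.5 degrees apart: grey, red (the middle one), grey. The base does not move during a run.
- turntable (a joint): Angle of the turntable about the vertical axis through mitre_base's origin, rad, positive anticlockwise from above, range -0.6 to 1.3. It stays where it is left. Spring detents click at 0.393, 0.785 (ear over red lug) and 1.178; each draws the table in from 0.05 rad either side; up to 1.3 N m (9 N at the knob) is needed to pass one. It always starts below the first detent (-0.5 to 0.17).
- fence_top (a point): Middle of the top edge of the wooden fence on the turntable, 100 mm above the work surface; the fence is 170 x 14 mm, 66 mm from the turning axis, across from the knob. The turntable is an aluminium disc, radius 110 mm, its top 60 mm above the work surface.
- knob_top (a point): Centre of the top of the black upright round knob on the turntable, 140 mm from the turning axis: 26 mm diameter, 50 mm tall, its top 109 mm above the work surface; grip it from above with the fingertips 20 to 35 mm below this point, or push it sideways. It turns with the table. Its z axis is up.
- ear_hole (a point): Centre of the upper mouth of the hole in the yellow ear of the turntable, 60 mm above the work surface: vertical through hole of 12.5 mm diameter, ear 10 mm thick, 132 mm from the turning axis, 90 degrees clockwise (seen from above) of the knob. It turns with the table and passes above the lugs.
- red_hole (a point): Centre of the upper mouth of the 12.5 mm through hole in the fixed red lug, 40 mm above the work surface. z up.
- pin: Loose locking pin, 80 g. Origin at the centre of its lower tip, z along its axis towards the handle: steel shaft of 10 mm diameter from 0 to 50 mm (tapered over the last 6 mm), steel collar of 22 mm diameter from 50 to 54 mm, orange round handle of 18 mm diameter from 54 to 96 mm. It starts in the slanted rest.
- pin_grip (a point): Point on the pin's axis in the middle of the orange handle, 78 mm from the tip.
- pin_tip (a point): The pin's tip (same as the origin of pin).
- pin_rest: Fixed wooden rest, foot 110 x 75 x 12 mm, origin at the centre of its underside, z up. It carries a 50 mm block with a slanted 13 mm through hole in which the pin stands: the hole's axis leans 35 degrees from vertical, its upper end towards the rest's -x.
- rest_mouth (a point): Centre of the upper mouth of the slanted hole, 67 mm above the work surface.
- tape_measure: Bystander: yellow and black tape measure, 66 x 34 x 60 mm, origin at the centre of its underside.
- screw_jar: Bystander: amber jar with black lid, 60 mm diameter, 85 mm tall, origin at the centre of its underside.
- trim_offcut: Bystander: white trim offcut lying flat, 180 x 50 x 18 mm, origin at the centre of its underside.

How it is judged:
On the way, in this order (a step that is already met when the one before it is completed fails the run):
1. the turntable rests in the detent at the red lug (joint 0.785 rad within 0.022 rad), still for 0.3 s (value of joint turntable between 0.763 and 0.807 rad and velocity of joint turntable between -0.05 and 0.05 rad/s), for 0.3 s.
2. the pin, still held in the fingers, has its tip at least 12 mm below the top of the ear, inside the ear's hole (contact force between the fingers and pin above 0.5 N and z of pin_tip in the frame of ear_hole below -0.012 m and horizontal distance between pin_tip and ear_hole below 0.006 m), for 0.04 s.
At the end, for the whole second after the job is handed in: The turntable rests in the red lug's detent (0.785 within 0.022 rad); the released pin stands still and upright (within 0.1 rad) through ear and red lug, fully home: collar within 3 mm of the ear's top, tip within 4 mm of the red hole's axis (all of step 1 and z of pin_tip in the frame of red_hole below -0.027 m and horizontal distance between pin_tip and red_hole below 0.004 m and angle between pin's own z axis and vertical below 0.1 rad and linear speed of pin below 0.02 m/s); the robot touches nothing.
It fails at once if the tape measure is moved more than 25 mm or tipped over (distance of tape_measure from where it was at the start of the episode above 0.025 m or angle between tape_measure's own z axis and vertical above 0.4 rad).
It fails at once if the screw jar is moved more than 25 mm or tipped over (distance of screw_jar from where it was at the start of the episode above 0.025 m or angle between screw_jar's own z axis and vertical above 0.4 rad).
It fails at once if the white offcut is moved more than 25 mm or tipped over (distance of trim_offcut from where it was at the start of the episode above 0.025 m or angle between trim_offcut's own z axis and vertical above 0.4 rad).
It also fails if it takes over 67 s, if anything falls off the work surface, if the arm or the gripper's body presses on something with over 40 N, if the wrist force passes 120 N, or if a joint passes its speed limit or range.

ROBOT

A 6-joint arm with a two-finger parallel gripper is mounted at the origin on the work surface. World frame = base frame: x ahead of the robot, y to its left, z up, the work surface at z = 0. Lengths are in m, angles in rad, forces in N, time in s.
With the tool pointing down it reaches from about 0.35 to 0.775 m from the base axis. Payload 5.5 kg.
Tool frame: the origin (TCP) lies between the finger pads; the fingertips stand 8 mm ahead of it and the grasp point (between the pads) lies 11 mm behind it; z points along the fingers, y is the line along which they close (so a half turn about z gives the same grasp; the last joint's range is limited). The gripper opens to 85 mm and grips with 20 to 120 N. Pads are 22 mm wide; open, the fingers measure 114 mm over their backs; the gripper's body (76 mm by 85 mm) begins 54 mm behind the grasp point. The pads swing forward as they close: fully open they stand 13 mm farther back than shut.
Start: joints at [-1.442, 0.313, 0.046, 1.304, 0, 1.431], TCP at [0.153, -0.554, 0.239] pointing down, gripper open.
Joint ranges: [-2.76, 2.76], [-0.86, 1.69], [-1.03, 1.26], [-2.2, 2.34], [-1.47, 1.5], [-3.14, 3.14]. Speed limits (rad/s): [2.57, 2.57, 3.14, 3.14, 3.14, 3.14].

INTERFACE

Orientations are given as a unit quaternion [w, x, y, z].
In Python, from workcell import status, vision, job gives the robot as it stands. The module is installed in compiled form; this text tells all that it offers.
- The arm moves only by the tool apply_moves, never from a script. Its argument "moves" is one flat list of numbers, 6 for each row, row after row: the shift along the world's x, y, z in units of 25 mm (1.0 is 25 mm), then the turn, a rotation vector about the world's x, y, z in rad. In form: [x, y, z, rx, ry, rz, x, y, z, rx, ry, rz, ...]. A call has 1 to 20 rows; each row is the pose to reach, as a shift and turn from the pose commanded when the call began; what a row does not reach only later rows make up. A row lasts 1/12 s, in which the tool goes at most 41.7 mm and 7.16 degrees, less where a joint would pass 70% of its speed; a pose out of reach is approached as far as the arm can. A call with a gripper value outside its range is refused whole. "claw" is the opening in per cent of the stroke, from 0 (shut) to 100 (fully open), set as the call begins (left out, the last holds). The fingers move at their own pace and stop on an object; "newtons" is the grip in N (left out, the last holds). Time passes only in rows, so rows that repeat a pose let the fingers close. It gives the time, the measured TCP pose, the force, the opening and the grip force at its end, in the units of the state.
- status.get_state(): the state, without advancing time (a new reading comes with each control period).
- vision.read_camera(name): name is "side" or "top" or "wrist"; returns a dict with "image" (480x640x3 uint8, blue, green, red), "camera_matrix" (3x3 intrinsics, pixels), "camera_from_world" (4x4, takes a point from world to camera coordinates). Camera axes: x right, y down, z forward; pixel columns grow to the right and rows downward; lengths in m; the calibration is good to about 2 mm. A picture is of the moment at which its call begins. There is no depth.
- job.hand_in(): hands the job in; it is judged then, once.
The state is a dict: "clock": time; "joint_pos": joint angles; "qvel": joint speeds; "tau": joint torques, N m; "tcp_pos": TCP position; "orientation": TCP orientation; "wrist_force": force on the tool from outside, world axes, zero at the start; "ft_torque": the same for the moment, N m; "finger_gap": finger opening in m; "grip_force": force on a finger pad.
Only numpy, scipy, OpenCV 4.12 (cv2) and the standard library are available. Lean on these libraries where they do the work, as an engineer would, in place of code of your own. Each camera call takes 0.05 s, during which the arm holds its last target. There are 200 camera calls.

## Working session

There is one attempt and no reset: what is moved stays moved. The work goes in short steps, Python scripts to look and compute and a tool call to move; the robot and the scene stay as the last step left them, time stands still between calls to the robot, and variables do not carry over. Pictures are saved under pics/ and viewed, at most 13 in all, crops included, and the job is handed in when it is done.

Besides the shell and the picture viewer there is one more tool, called after ">>>" by a JSON object that holds its "method" and its "body", one argument or row to a line. apply_moves: Moves the arm, as the interface text tells. Its arguments: {"type":"object","properties":{"moves":{"type":"array","items":{"type":"number"}},"claw":{"type":"number"},"newtons":{"type":"number"}},"required":["moves"]}

```bash
mkdir -p pics; cat > h.py <<'E'
import numpy as np, cv2
from workcell import status, vision, job
def cam(n,save=None):
    d=vision.read_camera(n)
    im=np.array(d["image"]);K=np.array(d["camera_matrix"]);T=np.array(d["camera_from_world"])
    if save: cv2.imwrite("pics/"+save,im)
    return im,K,T
def ray(K,T,u,v):
    R=T[:3,:3];c=-R.T@T[:3,3]
    d=R.T@np.linalg.solve(K,[u,v,1.]);return c,d/np.linalg.norm(d)
def onz(K,T,u,v,z):
    c,d=ray(K,T,u,v);return c+d*(z-c[2])/d[2]
def proj(K,T,p):
    q=K@(T[:3,:3]@np.asarray(p,float)+T[:3,3]);return q[:2]/q[2]
def tri(rays):
    A=np.zeros((3,3));b=np.zeros(3)
    for c,d in rays:
        P=np.eye(3)-np.outer(d,d);A+=P;b+=P@c
    return np.linalg.solve(A,b)
E
python3 - <<'E'
from h import *
for n in("top","side"):
    im,K,T=cam(n,n+"0.png");print(n,K.round(1).tolist(),(-T[:3,:3].T@T[:3,3]).round(3))
print(status.get_state())
E
```

```text
top [[521.1, 0.0, 320.6], [0.0, 521.1, 240.8], [0.0, 0.0, 1.0]] [0.449 0.059 1.225]
side [[567.4, 0.0, 327.7], [0.0, 567.4, 237.5], [0.0, 0.0, 1.0]] [ 0.373 -0.728  0.959]
{'clock': 0.1, 'joint_pos': array([-1.44160111e+00,  3.13935439e-01,  4.51229161e-02,  1.30362107e+00,
       -1.95326848e-05,  1.43118210e+00]), 'qvel': array([ 0.00049467, -0.00230114,  0.00210872,  0.00093866, -0.00027173,
        0.00029322]), 'tau': array([ 1.79377890e-03, -4.81724954e+01,  2.99244815e+01,  1.26836705e-02,
       -1.17769750e-04, -1.04023670e-05]), 'tcp_pos': array([ 0.15263109, -0.55391891,  0.23850468]), 'orientation': array([-8.18674134e-04,  9.90980942e-01,  1.34000385e-01, -5.50154521e-06]), 'wrist_force': array([-0.5335266 , -0.16432775,  0.47723775]), 'ft_torque': array([-0.00653439, -0.0078305 ,  0.00292708]), 'grip_force': 0.0, 'finger_gap': 0.08523412268160283}
```

View pics/top0.png

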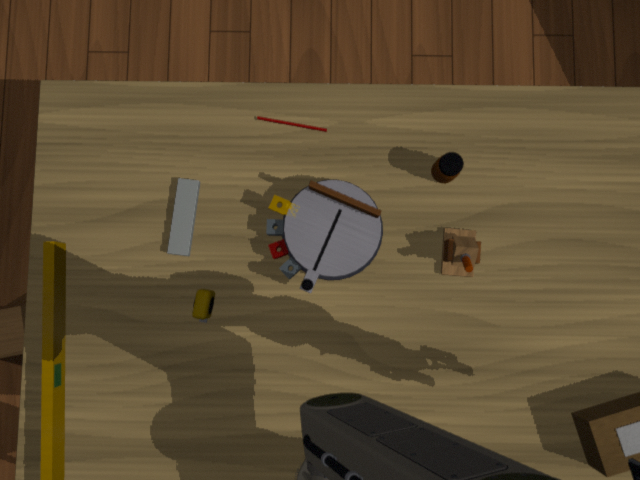

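View pics/side0.png

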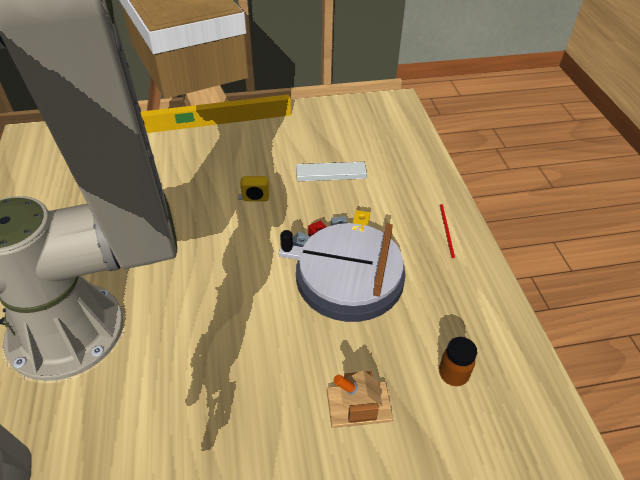

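The top picture shows the disc centred near (333,229), the knob at (307,285), the yellow ear at (280,205), the red lug at (279,249), and the pin in its rest near (465,260). The jar is at (448,167), the offcut at (184,217) and the tape at (203,304). The side view shows the same layout, with the pin handle at (345,384).

```bash
cat > m.py <<'E'
from h import *
def blob(im,lo,hi,box):
    hsv=cv2.cvtColor(im,cv2.COLOR_BGR2HSV);m=cv2.inRange(hsv,lo,hi)
    k=np.zeros_like(m);x0,y0,x1,y1=box;k[y0:y1,x0:x1]=255;m&=k
    n,l,s,c=cv2.connectedComponentsWithStats(m)
    if n<2:return None,0,m
    i=1+np.argmax(s[1:,4]);return c[i],s[i,4],(l==i).astype('uint8')
E
python3 - <<'E'
from m import *
im,K,T=cam("top")
R=T[:3,:3];print(R.round(2).tolist())
for n,lo,hi,b,z in [("ear",(22,150,120),(34,255,255),(250,180,310,230),.06),("red",(0,170,90),(6,255,255),(255,230,300,270),.04),("knob",(0,0,0),(180,255,45),(295,272,322,300),.109),("handle",(5,190,120),(14,255,255),(455,240,485,280),.09),("disc",(0,0,110),(180,60,255),(280,178,390,285),.06)]:
    c,a,m=blob(im,lo,hi,b)
    print(n,c,a,None if c is None else onz(K,T,*c,z).round(4))
    if n in("handle",):
        print(cv2.minAreaRect(cv2.findNonZero(m)))
    if n=="disc":
        # circle by rim pixels right/below of aluminium top
        ct=max(cv2.findContours(m,0,1)[0],key=cv2.contourArea);h=cv2.convexHull(ct);print(cv2.minEnclosingCircle(h),cv2.boundingRect(m))
for b in [(435,145,470,190)]: pass
im2,K2,T2=cam("side")
c,a,m=blob(im2,(5,190,120),(14,255,255),(325,365,365,400));print("side handle",c,a,cv2.minAreaRect(cv2.findNonZero(m)))
crop=cv2.resize(im[170:310,240:400],None,fx=4,fy=4,interpolation=2);c2=cv2.resize(im[215:290,430:500],None,fx=5,fy=5,interpolation=2)
c2=cv2.copyMakeBorder(c2,0,560-375,0,0,0);out=np.hstack([crop[:, :450],c2]);cv2.imwrite("pics/c1.png",out)
E
```

```text
[[0.01, -1.0, -0.0], [-1.0, -0.01, -0.09], [0.09, 0.0, -1.0]]
ear [280.69230769 205.04102564] 195 [0.6376 0.1529 0.06  ]
red [273.55 249.1 ] 20 [0.539  0.1689 0.04  ]
knob [306.77659574 284.40425532] 94 [0.459  0.0901 0.109 ]
handle None 0 NoneTraceback (most recent call last):
  File "<stdin>", line 8, in <module>
cv2.error: OpenCV(4.12.0) /io/opencv/modules/imgproc/src/convhull.cpp:143: error: (-215:Assertion failed) total >= 0 && (depth == CV_32F || depth == CV_32S) in function 'convexHull'
```

```bash
python3 - <<'E'
from m import *
im,K,T=cam("top")
hsv=cv2.cvtColor(im,cv2.COLOR_BGR2HSV);print(hsv[264,468],hsv[249,279],hsv[246,273])
for n,lo,hi,b,z in [("red",(0,140,50),(12,255,255),(262,232,294,265),.04),("red2",(170,140,50),(180,255,255),(262,232,294,265),.04),("handle",(3,200,110),(12,255,255),(455,245,485,280),.09),("disc",(0,0,110),(180,60,255),(280,178,390,285),.06)]:
    c,a,m=blob(im,lo,hi,b)
    print(n,c,a,None if c is None else onz(K,T,*c,z).round(4))
    if n=="handle" and a: print(cv2.minAreaRect(cv2.findNonZero(m)))
    if n=="disc":
        h=cv2.convexHull(cv2.findNonZero(m));print(cv2.minEnclosingCircle(h),cv2.boundingRect(m))
im2,K2,T2=cam("side")
h2=cv2.cvtColor(im2,cv2.COLOR_BGR2HSV);print(h2[384,345],h2[382,340])
c,a,m=blob(im2,(3,200,110),(12,255,255),(325,365,365,400));print("side handle",c,a,cv2.minAreaRect(cv2.findNonZero(m)) if a else 0)
crop=cv2.resize(im[170:310,240:400],None,fx=4,fy=4,interpolation=2);c2=cv2.resize(im[215:290,430:500],None,fx=5,fy=5,interpolation=2)
c2=cv2.copyMakeBorder(c2,0,560-375,0,0,0);out=np.hstack([crop[:, :450],c2]);cv2.imwrite("pics/c1.png",out)
E
```

```text
[ 13 252  78] [ 18 102  70] [  2 246  87]
red [277.10683761 248.88888889] 234 [0.5396 0.1608 0.04  ]
red2 [285.5        250.33333333] 6 [0.5365 0.1416 0.04  ]
handle [472. 267.] 1 [ 0.501  -0.2686  0.09  ]
((472.0, 267.0), (0.0, 0.0), 0.0)
disc [332.42145154 239.74965549] 4354 [0.56   0.0352 0.06  ]
((330.7486572265625, 234.25668334960938), 49.6534538269043) (286, 201, 95, 81)
[ 12 238 199] [ 12 243 209]
side handle [343.88405797 383.09178744] 207 ((343.95587158203125, 383.0735168457031), (22.29481315612793, 9.775419235229492), 30.963754653930664)
```

View pics/c1.png

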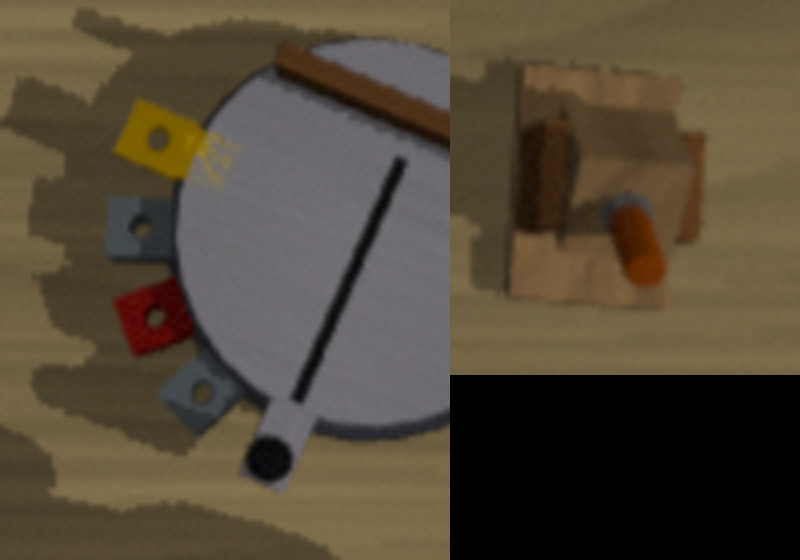

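The crop shows the ear hole at (279.4,204.7), the grey lug holes at (275.5,227) and (290.5,268), the red hole at (278.8,249.1) and the knob centre at (307,284.4). The pin handle leans towards -x of the world (down in the image), running from about (465.6,257) to (469.6,269).

```bash
python3 - <<'E'
from m import *
from scipy.optimize import least_squares
im,K,T=cam("top")
f=lambda u,v,z:onz(K,T,u,v,z)[:2]
E=f(279.3,204.6,.06);G1=f(275.4,226.9,.04);Rd=f(278.6,249.0,.04);G2=f(290.4,267.9,.04);Kn=f(306.9,284.3,.109)
def pred(p):
    C=p[:2];u=lambda a:np.array([np.cos(a),np.sin(a)])
    return [C+.14*u(p[2]),C+.132*u(p[2]-np.pi/2),C+.132*u(p[3]),C+.132*u(p[3]-np.pi/8),C+.132*u(p[3]+np.pi/8)]
obs=[Kn,E,Rd,G1,G2]
r=least_squares(lambda p:np.ravel(np.array(pred(p))-obs),[.58,.05,2.5,2]);p=r.x
print("C",p[:2],"knobang",p[2],"redang",p[3],"turn needed",p[3]-(p[2]-np.pi/2));print((r.fun*1000).round(1))
print("pred",np.round(pred(p),4).tolist())
a=p[3]+np.pi/2;print("knob target",p[:2]+.14*np.array([np.cos(a),np.sin(a)]))
c,n,m=blob(im,(3,190,60),(16,255,255),(455,245,485,280));m0=m
ys,xs=np.nonzero(m);print(c,n,cv2.minAreaRect(cv2.findNonZero(m)))
im2,K2,T2=cam("side")
c2,n2,m2=blob(im2,(3,200,110),(14,255,255),(325,365,365,400))
def ends(m):
    pts=cv2.findNonZero(m)[:,0].astype(float);mu=pts.mean(0);d=np.linalg.svd(pts-mu,full_matrices=False)[2][0];s=(pts-mu)@d;return mu,d
P=tri([ray(K,T,*c),ray(K2,T2,*c2)]);print("handle centre",P,proj(K,T,P)-c,proj(K2,T2,P)-c2)
# axis direction: intersect planes
def pn(K,T,m):
    mu,d=ends(m);a=ray(K,T,*mu)[1];b=ray(K,T,*(mu+10*d))[1];return np.cross(a,b)
d=np.cross(pn(K,T,m0),pn(K2,T2,m2));d/=np.linalg.norm(d)*np.sign(d[2]);print("axis",d,"lean deg",np.degrees(np.arccos(d[2])),"az",np.degrees(np.arctan2(d[1],d[0])))
for n,u,v,z in[("jar",449,163,.085),("tape",204,302,.06),("off",184,217,.018),("restmouth",464.5,257,.067)]:print(n,f(u,v,z))
for q in[(442.5,228),(473,230),(441.5,275),(470,277)]:print("foot",f(*q,.012))
E
```

```text
C [0.58742964 0.03441513] knobang 2.7384974850707384 redang 1.9420310051651517 turn needed 0.7743298468893098
[-0.6 -0.5  0.7 -0.2  0.2  0.   0.2  0.7 -0.5 -0. ]
pred [[0.4587, 0.0893], [0.6392, 0.1558], [0.5395, 0.1574], [0.5903, 0.1664], [0.4961, 0.1297]]
knob target [ 0.45696642 -0.01637215]
[467.68316832 264.21782178] 101 ((467.3000183105469, 263.8999938964844), (15.811387062072754, 7.589465141296387), 71.56504821777344)
handle centre [ 0.50814135 -0.26058253  0.08589458] [ 0.06162918 -0.44441503] [-0.57303717  0.05185781]
axis [-0.61273703  0.06690459  0.78744975] lean deg 38.05217872560602 az 173.7685754487607
jar [ 0.73233444 -0.22240461]
tape [0.41787853 0.3193439 ]
off [0.61358319 0.38183385]
restmouth [ 0.52411478 -0.25888144]
foot [ 0.5951489  -0.22339935]
foot [ 0.59122926 -0.29475327]
foot [ 0.48517294 -0.2199467 ]
foot [ 0.48128245 -0.28606616]
```

>>> {"method": "apply_moves", "body": {
  "moves": [12.24,25.73,-1.6,0,0,2.47,12.24,25.73,-1.6,0,0,2.47,12.24,25.73,-1.6,0,0,2.47,12.24,25.73,-1.6,0,0,2.47,12.24,25.73,-1.6,0,0,2.47,12.24,25.73,-1.6,0,0,2.47,12.24,25.73,-1.6,0,0,2.47,12.24,25.73,-1.6,0,0,2.47,12.24,25.73,-1.6,0,0,2.47,12.24,25.73,-1.6,0,0,2.47,12.24,25.73,-1.6,0,0,2.47,12.24,25.73,-1.6,0,0,2.47,12.24,25.73,-1.6,0,0,2.47,12.24,25.73,-1.6,0,0,2.47,12.24,25.73,-1.6,0,0,2.47,12.24,25.73,-1.6,0,0,2.47,12.24,25.73,-1.6,0,0,2.47,12.24,25.73,-1.6,0,0,2.47,12.24,25.73,-1.6,0,0,2.47,12.24,25.73,-1.6,0,0,2.47]
}}

```text
clock: 2.02
tcp_pos: [0.4588, 0.0902, 0.199]
orientation: [-0.0, 0.196, 0.981, -0.0]
wrist_force: [0.5, -0.9, -0.6]
finger_gap: 0.0855
grip_force: 0.0
```

```bash
cat > st.py <<'E'
from h import *
from scipy.spatial.transform import Rotation as Ro
def st():
    s=status.get_state();q=s["orientation"];R=Ro.from_quat([q[1],q[2],q[3],q[0]]).as_matrix()
    print("t",s["clock"],"p",s["tcp_pos"].round(4),"yang",np.degrees(np.arctan2(R[1,1],R[0,1])).round(1),"z",R[:,2].round(3),"j",s["joint_pos"].round(2),"F",s["wrist_force"].round(1),"gap",round(s["finger_gap"],4),"grip",round(s["grip_force"],1));return s,R
E
python3 - <<'E'
from st import *
st()
im,K,T=cam("wrist","w1.png")
print(proj(K,T,[.4587,.0893,.109]))
E
```

```text
t 2.0167 p [0.4588 0.0902 0.199 ] yang 67.4 z [-0. -0. -1.] j [ 0.02  0.12 -0.3   1.15 -0.    0.42] F [ 0.5 -0.9 -0.6] gap 0.0855 grip 0.0
[316.22731066 256.02545111]
```

View pics/w1.png

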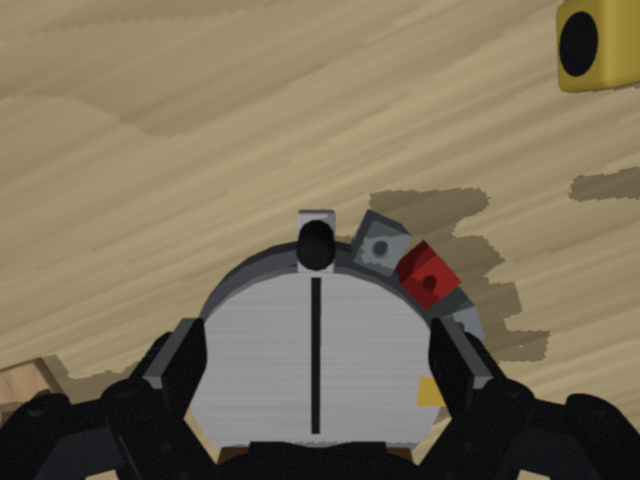

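The wrist view shows the black knob at about (316,255), where it was predicted, with the gripper centred on it. I go down and close.

>>> {"method": "apply_moves", "body": {
  "moves": [0,0,-1.5,0,0,0,0,0,-3,0,0,0,0,0,-4.4,0,0,0,0,0,-4.4,0,0,0,0,0,-4.4,0,0,0]
}}

```text
clock: 2.48
tcp_pos: [0.4569, 0.0886, 0.0884]
orientation: [-0.002, 0.201, 0.98, -0.0]
wrist_force: [0.4, 0.7, 0.4]
finger_gap: 0.0851
grip_force: 0.0
```

>>> {"method": "apply_moves", "body": {
  "moves": [0,0,0,0,0,0,0,0,0,0,0,0,0,0,0,0,0,0,0,0,0,0,0,0,0,0,0,0,0,0,0,0,0,0,0,0,0,0,0,0,0,0,0,0,0,0,0,0],
  "claw": 10,
  "newtons": 50
}}

```text
clock: 3.15
tcp_pos: [0.4596, 0.0889, 0.0908]
orientation: [0.001, 0.2, 0.98, 0.0]
wrist_force: [-1.4, 0.9, 6.7]
finger_gap: 0.0242
grip_force: 48.8
```

```bash
python3 - <<'E'
from st import *
s,R=st()
C=np.array([.5874,.0344]);p=s["tcp_pos"][:2];a0=np.arctan2(*(p-C)[::-1]);print(a0,np.linalg.norm(p-C))
n=13;D=1.942+np.pi/2-a0;print(D)
for i in range(1,n+1):
    d=D*i/n;q=C+.14*np.array([np.cos(a0+d),np.sin(a0+d)]);print(((q-p)/.025).round(2),round(d,3))
E
```

```text
t 3.15 p [0.4596 0.0889 0.0908] yang 66.9 z [ 0.003  0.    -1.   ] j [ 0.02  0.21 -0.48  0.88  0.    0.42] F [-1.4  0.9  6.7] gap 0.0242 grip 48.8
2.738167302026147 0.13891185303977058
0.7746290247687497
[-0.16 -0.29] 0.06
[-0.26 -0.61] 0.119
[-0.35 -0.93] 0.179
[-0.41 -1.26] 0.238
[-0.46 -1.59] 0.298
[-0.48 -1.92] 0.358
[-0.49 -2.26] 0.417
[-0.47 -2.59] 0.477
[-0.44 -2.92] 0.536
[-0.39 -3.25] 0.596
[-0.31 -3.58] 0.655
[-0.22 -3.9 ] 0.715
[-0.11 -4.21] 0.775
```

>>> {"method": "apply_moves", "body": {
  "moves": [-0.14,-0.29,0,0,0,0.06,-0.24,-0.61,0,0,0,0.119,-0.33,-0.93,0,0,0,0.179,-0.4,-1.26,0,0,0,0.238,-0.44,-1.59,0,0,0,0.298,-0.47,-1.92,0,0,0,0.358,-0.48,-2.26,0,0,0,0.417,-0.46,-2.59,0,0,0,0.477,-0.43,-2.92,0,0,0,0.536,-0.38,-3.25,0,0,0,0.596,-0.3,-3.58,0,0,0,0.655,-0.21,-3.9,0,0,0,0.715,-0.1,-4.21,0,0,0,0.775,-0.1,-4.21,0,0,0,0.775,-0.1,-4.21,0,0,0,0.775,-0.1,-4.21,0,0,0,0.775]
}}

```text
clock: 4.48
tcp_pos: [0.4582, -0.0161, 0.0908]
orientation: [0.002, -0.184, 0.983, 0.0]
wrist_force: [3.6, 2.6, 5.2]
finger_gap: 0.0242
grip_force: 49.8
```

```bash
python3 - <<'E'
from st import *
st()
im,K,T=cam("top","t2.png")
cv2.imwrite("pics/c2.png",cv2.resize(im[180:310,240:400],None,fx=4,fy=4,interpolation=2))
E
```

```text
t 4.4833 p [ 0.4582 -0.0161  0.0908] yang 111.2 z [ 0.004  0.001 -1.   ] j [-0.21  0.19 -0.5   0.87  0.   -0.58] F [3.6 2.6 5.2] gap 0.0242 grip 49.8
```

View pics/c2.png

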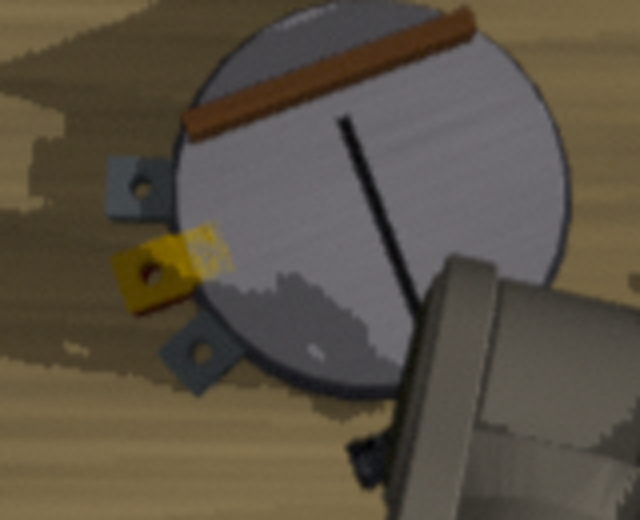

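The yellow ear is over the red lug, with its hole at about (277,248) in the full image. I release the knob and rise.

>>> {"method": "apply_moves", "body": {
  "moves": [0,0,0,0,0,0,0,0,0,0,0,0,0,0,0,0,0,0,0,0,0,0,0,0,0,0,0,0,0,0,0,0,0,0,0,0],
  "claw": 80
}}

```text
clock: 5.03
tcp_pos: [0.4559, -0.0164, 0.0892]
orientation: [-0.0, -0.185, 0.983, 0.0]
wrist_force: [-0.6, 0.2, -0.5]
finger_gap: 0.068
grip_force: 0.0
```

>>> {"method": "apply_moves", "body": {
  "moves": [0,0,1.3,0,0,0,0,0,2.6,0,0,0,0,0,4,0,0,0,0,0,4.8,0,0,0]
}}

```text
clock: 5.37
tcp_pos: [0.4571, -0.0166, 0.2127]
orientation: [0.002, -0.185, 0.983, -0.001]
wrist_force: [0.1, -0.8, 0.2]
finger_gap: 0.0684
grip_force: 0.0
```

```bash
python3 - <<'E'
from m import *
from st import *
s,R=st()
im,K,T=cam("top")
# dark hole centroid in ear
g=cv2.cvtColor(im,cv2.COLOR_BGR2HSV)
c,a,m=blob(im,(20,140,60),(34,255,255),(262,232,294,262));x,y,w,h=cv2.boundingRect(m)
print("ear",c,a)
sub=255-im[242:253,272:283].min(axis=2)*0-im[242:253,272:283,1];wt=np.clip(sub.astype(float)-np.median(sub)-30,0,None)
yy,xx=np.mgrid[242:253,272:283];u=(wt*xx).sum()/wt.sum();v=(wt*yy).sum()/wt.sum();print("hole",u,v,onz(K,T,u,v,.06))
q=onz(K,T,277.1,247.6,.06)[:2];C=np.array([.5874,.0344]);print(q,np.linalg.norm(q-C),np.arctan2(*(q-C)[::-1]))
# pin plan
P=np.array([.5081,-.2606,.086]);az=np.radians(176);a=np.array([np.sin(np.radians(35))*np.cos(az),np.sin(np.radians(35))*np.sin(az),np.cos(np.radians(35))])
G=P+.003*a; tcp=G-.011*a; pre=tcp+.09*a
yt=np.cross([0,0,1],a);yt/=np.linalg.norm(yt)
if yt@R[:,1]<0:yt=-yt
zt=-a;xt=np.cross(yt,zt);Rt=np.column_stack([xt,yt,zt])
print("rv",Ro.from_matrix(Rt@R.T).as_rotvec(),"tcp",tcp,"pre",pre,"dpre",(pre-s["tcp_pos"])/.025,"approach",(tcp-pre)/.025)
E
```

```text
t 5.3667 p [ 0.4571 -0.0166  0.2127] yang 111.3 z [ 0.003 -0.001 -1.   ] j [-0.21  0.09 -0.29  1.18  0.   -0.58] F [ 0.1 -0.8  0.2] gap 0.0684 grip 0.0
ear [280.70652174 246.01086957] 368
hole 276.5153846153846 247.06923076923076 [0.54214846 0.16049912 0.06      ]
[0.54096867 0.15916442] 0.13312411581770092 1.9270677974574228
rv [ 0.09400445 -0.60567123 -0.42746523] tcp [ 0.51267743 -0.26092009  0.07944678] pre [ 0.4611813  -0.25731913  0.15317047] dpre [ 0.16288835 -9.62771262 -2.37966869] approach [ 2.05984524 -0.14403841 -2.94894736]
```

>>> {"method": "apply_moves", "body": {
  "moves": [0.16,-3,0,0.094,-0.606,-0.427,0.16,-6,-1,0.094,-0.606,-0.427,0.16,-9.63,-2.38,0.094,-0.606,-0.427,0.16,-9.63,-2.38,0.094,-0.606,-0.427,0.16,-9.63,-2.38,0.094,-0.606,-0.427,0.16,-9.63,-2.38,0.094,-0.606,-0.427,0.16,-9.63,-2.38,0.094,-0.606,-0.427,0.16,-9.63,-2.38,0.094,-0.606,-0.427,0.16,-9.63,-2.38,0.094,-0.606,-0.427,0.16,-9.63,-2.38,0.094,-0.606,-0.427,0.16,-9.63,-2.38,0.094,-0.606,-0.427],
  "claw": 60
}}

```text
clock: 6.33
tcp_pos: [0.4613, -0.256, 0.1507]
orientation: [0.3, 0.031, 0.954, -0.009]
wrist_force: [-0.7, 0.0, -0.3]
finger_gap: 0.0516
grip_force: 0.0
```

```bash
python3 - <<'E'
from m import *
from st import *
s,R=st()
im,K,T=cam("wrist","w2.png")
az=np.radians(176);a=np.array([.5736*np.cos(az),.5736*np.sin(az),.819]);P=np.array([.5081,-.2606,.086])
for t in(-.021,0,.021):print(t,proj(K,T,P+t*a))
c,n,m=blob(im,(3,200,60),(16,255,255),(150,80,490,400));print(c,n,cv2.minAreaRect(cv2.findNonZero(m)))
E
```

```text
t 6.3333 p [ 0.4613 -0.256   0.1507] yang 86.3 z [ 0.571 -0.037 -0.82 ] j [-0.9  -0.05 -0.78  0.4   0.44 -0.74] F [-0.7  0.  -0.3] gap 0.0516 grip 0.0
-0.021 [315.0112282  251.71593085]
0 [314.88629543 263.32250748]
0.021 [314.73760806 277.13594799]
[320.90322581 251.09677419] 31 ((320.32940673828125, 251.48236083984375), (7.592566967010498, 11.28038501739502), 77.47119140625)
```

View pics/w2.png

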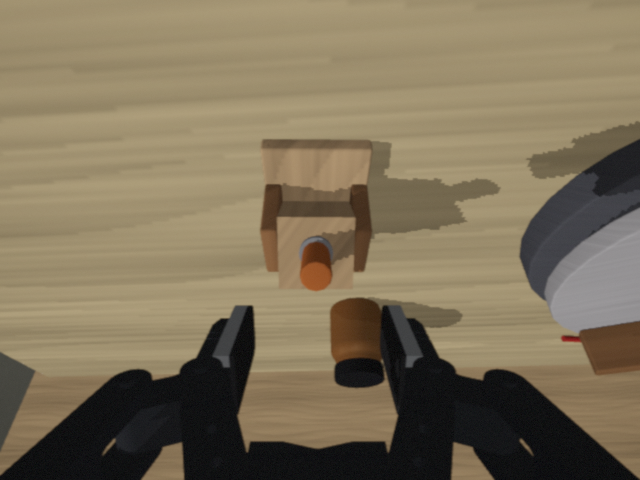

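The handle runs from the collar at (316,244) to its end at (316,277), within a pixel or so of prediction. The fingers are centred on it and nothing is in the way, so I approach along the pin axis.

>>> {"method": "apply_moves", "body": {
  "moves": [0.5,-0.04,-0.72,0,0,0,1,-0.08,-1.43,0,0,0,1.5,-0.12,-2.15,0,0,0,2.06,-0.16,-2.9,0,0,0,2.06,-0.16,-2.9,0,0,0,2.06,-0.16,-2.9,0,0,0]
}}

```text
clock: 6.88
tcp_pos: [0.5122, -0.259, 0.0764]
orientation: [0.298, 0.031, 0.954, -0.008]
wrist_force: [0.2, 0.3, 0.5]
finger_gap: 0.0513
grip_force: 0.0
```

>>> {"method": "apply_moves", "body": {
  "moves": [0,0,0,0,0,0,0,0,0,0,0,0,0,0,0,0,0,0,0,0,0,0,0,0,0,0,0,0,0,0,0,0,0,0,0,0,0,0,0,0,0,0,0,0,0,0,0,0],
  "claw": 5,
  "newtons": 40
}}

```text
clock: 7.55
tcp_pos: [0.5121, -0.2614, 0.0788]
orientation: [0.301, 0.032, 0.953, -0.01]
wrist_force: [-3.3, 2.3, 7.0]
finger_gap: 0.0169
grip_force: 39.3
```

>>> {"method": "apply_moves", "body": {
  "moves": [-0.3,0.02,0.43,0,0,0,-0.6,0.04,0.86,0,0,0,-0.95,0.07,1.35,0,0,0,-1.3,0.09,1.86,0,0,0,-1.83,0.13,2.62,0,0,0,-2.2,0.15,3.9,0,0,0,-2.2,0.15,4.8,0,0,0,-2.2,0.15,4.8,0,0,0]
}}

```text
clock: 8.22
tcp_pos: [0.458, -0.2602, 0.2033]
orientation: [0.302, 0.032, 0.953, -0.013]
wrist_force: [0.7, -1.3, -0.5]
finger_gap: 0.017
grip_force: 39.6
```

```bash
python3 - <<'E'
from st import *
s,R=st()
# target: tool down, keep closing direction; above ear
yt=R[:,1].copy();yt[2]=0;yt/=np.linalg.norm(yt);zt=np.array([0,0,-1.]);Rt=np.column_stack([np.cross(yt,zt),yt,zt])
print("rv",Ro.from_matrix(Rt@R.T).as_rotvec())
tgt=np.array([.540,.1578,.20]);print((tgt-s["tcp_pos"])/.025)
E
```

```text
t 8.2167 p [ 0.458  -0.2602  0.2033] yang 86.0 z [ 0.575 -0.045 -0.817] j [-0.92 -0.12 -0.7   0.55  0.44 -0.75] F [ 0.7 -1.3 -0.5] gap 0.017 grip 39.6
rv [ 0.04839669  0.61293763 -0.00182437]
[ 3.27992265 16.71892029 -0.13166978]
```

>>> {"method": "apply_moves", "body": {
  "moves": [0.6,2,0.5,0.01,0.12,0,1.2,4,0.7,0.02,0.24,0,1.6,5.5,0.7,0.03,0.36,0,2,7,0.7,0.04,0.48,0,2.4,9,0.5,0.048,0.613,-0.002,2.8,11,0.4,0.048,0.613,-0.002,3.1,13,0.2,0.048,0.613,-0.002,3.28,15,0,0.048,0.613,-0.002,3.28,16.2,0,0.048,0.613,-0.002,3.28,16.72,0,0.048,0.613,-0.002,3.28,16.72,0,0.048,0.613,-0.002,3.28,16.72,0,0.048,0.613,-0.002,3.28,16.72,0,0.048,0.613,-0.002]
}}

```text
clock: 9.3
tcp_pos: [0.5383, 0.1609, 0.1965]
orientation: [-0.004, 0.035, 0.999, 0.003]
wrist_force: [0.2, -0.5, -1.0]
finger_gap: 0.017
grip_force: 39.7
```

```bash
python3 - <<'E'
from st import *
st()
im,K,T=cam("wrist","w3.png")
im2,K2,T2=cam("side","s3.png");im3,K3,T3=cam("top","t3.png")
p=status.get_state()["tcp_pos"]
for n,k,t in(("w",K,T),("s",K2,T2)):print(n,"tip",proj(k,t,p-[0,0,.067]),"ear",proj(k,t,[.540,.158,.06]))
print("top ear",proj(K3,T3,[.54,.158,.06]))
x,y=proj(K2,T2,p-[0,0,.067]).astype(int)
a=cv2.resize(im2[150:270,290:410],None,fx=4,fy=4,interpolation=2);b=cv2.resize(im[120:480,200:440],(320,480))
cv2.imwrite("pics/c3.png",np.hstack([a,b]))
E
```

```text
t 9.3 p [0.5383 0.1609 0.1965] yang 85.9 z [-0.007  0.006 -1.   ] j [ 0.14  0.31 -0.07  1.2   0.01  0.21] F [ 0.2 -0.5 -1. ] gap 0.017 grip 39.7
w tip [313.46288287 271.79836649] ear [312.50162889 237.88074213]
s tip [317.21205584 197.4239107 ] ear [317.67990288 220.80758277]
top ear [277.6106384  248.03620644]
```

View pics/c3.png

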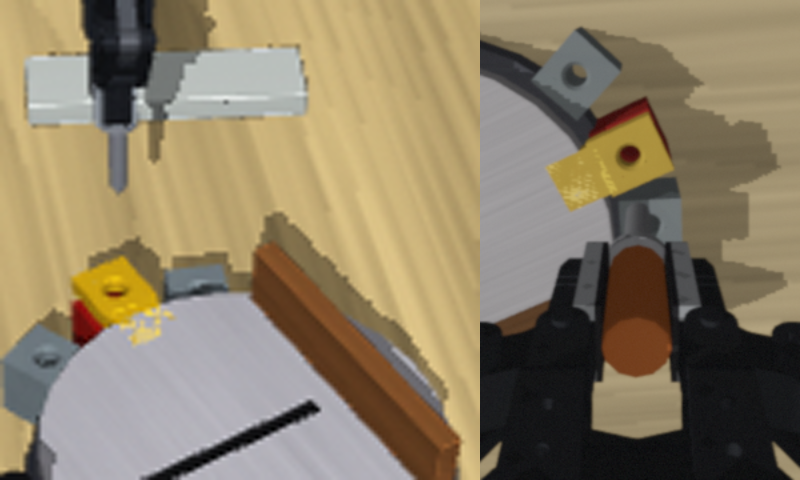

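The side crop shows the tip at about (319.5,197.3) and the ear hole at (318.7,222.6). The wrist crop shows the hole at (311.7,235.4) and the shaft tip at about (316,272).

```bash
cat > meas.py <<'E'
from m import *
from st import *
E
python3 - <<'E'
from meas import *
s,R=st();p=s["tcp_pos"]
w=cam("wrist");sd=cam("side");tp=cam("top")
# subpixel: hole in wrist: dark/red pixels inside yellow
im,K,T=w
hw=im[224:247,300:324];hsv=cv2.cvtColor(hw,cv2.COLOR_BGR2HSV)
m=(hsv[...,2]<130);yy,xx=np.nonzero(m);n,l,stt,c=cv2.connectedComponentsWithStats(m.astype('uint8'));print([(st_[4],(cc+[300,224]).round(1)) for st_,cc in zip(stt[1:],c[1:])])
print("hole wrist",onz(K,T,311.5,235.2,.06),"side",onz(sd[1],sd[2],318.5,222.4,.06),"top",onz(tp[1],tp[2],276.9,247.4,.06))
# tip via side: shaft rows
g=sd[0][176:202,308:332].astype(int);print(g[...,0][::2].tolist())
zt=p[2]-.067
print("tip side@",zt,onz(sd[1],sd[2],319.4,197.,zt),"wrist",onz(K,T,316,272,zt))
print(tri([ray(sd[1],sd[2],319.4,197.3),ray(K,T,316,272)]), p)
E
```

```text
t 9.45 p [0.5387 0.1591 0.1972] yang 85.7 z [-0.006  0.006 -1.   ] j [ 0.14  0.31 -0.07  1.2   0.01  0.22] F [-0.4 -0.3 -1.7] gap 0.0168 grip 39.7
[(np.int32(239), array([312.9, 235.1]))]
hole wrist [0.53865784 0.15566532 0.06      ] side [0.54090477 0.15272664 0.06      ] top [0.54141371 0.15962179 0.06      ]
[[184, 183, 181, 179, 177, 153, 151, 126, 54, 32, 33, 32, 33, 32, 33, 138, 164, 178, 178, 105, 85, 86, 85, 85], [176, 177, 176, 177, 177, 151, 152, 121, 51, 32, 27, 33, 27, 31, 32, 139, 163, 172, 174, 173, 103, 83, 83, 88], [192, 189, 186, 190, 168, 153, 152, 121, 50, 27, 24, 23, 25, 24, 33, 140, 117, 107, 104, 102, 72, 67, 67, 71], [114, 112, 110, 110, 111, 109, 109, 118, 128, 133, 137, 85, 124, 124, 117, 111, 117, 121, 119, 79, 69, 70, 74, 112], [116, 113, 113, 110, 109, 109, 108, 106, 104, 95, 114, 125, 117, 100, 112, 115, 115, 120, 119, 80, 70, 69, 72, 115], [116, 114, 113, 112, 109, 109, 107, 108, 105, 91, 113, 123, 117, 99, 114, 115, 115, 118, 122, 82, 70, 69, 71, 115], [117, 114, 114, 111, 109, 109, 110, 107, 106, 89, 111, 123, 116, 100, 113, 114, 115, 114, 120, 81, 72,
[... 214 characters left out ...]
, 116, 114, 116, 122, 122, 118, 115, 114], [116, 116, 116, 113, 114, 111, 108, 108, 109, 94, 111, 120, 115, 95, 108, 114, 117, 115, 115, 118, 123, 122, 116, 113], [117, 117, 115, 114, 113, 112, 108, 108, 107, 107, 117, 121, 113, 98, 107, 112, 115, 116, 114, 115, 122, 123, 120, 115], [116, 117, 115, 113, 113, 114, 111, 109, 108, 108, 107, 102, 89, 96, 103, 110, 113, 116, 116, 115, 116, 122, 122, 117], [116, 116, 116, 114, 113, 113, 113, 109, 107, 107, 107, 106, 102, 100, 99, 106, 112, 115, 115, 114, 115, 120, 124, 121]]
tip side@ 0.13017543746824942 [0.54358045 0.159652   0.13017544] wrist [0.5396994  0.15874061 0.13017544]
[0.54195127 0.1589674  0.12906334] [0.53869462 0.15912646 0.19717544]
```

>>> {"method": "apply_moves", "body": {
  "moves": [-0.06,-0.06,-1.2,0,0,0,-0.06,-0.06,-2.4,0,0,0,-0.06,-0.06,-2.4,0,0,0,-0.06,-0.06,-2.4,0,0,0]
}}

```text
clock: 9.93
tcp_pos: [0.5357, 0.1581, 0.1363]
orientation: [-0.005, 0.037, 0.999, 0.003]
wrist_force: [-0.5, 0.4, -1.0]
finger_gap: 0.0173
grip_force: 39.7
```

```bash
python3 - <<'E'
from st import *
st()
im,K,T=cam("wrist");im2,K2,T2=cam("side")
for n,k,t in(("w",K,T),("s",K2,T2)):
  for z in(.06,.07):print(n,z,[proj(k,t,[.540+dx,.158+dy,z]).round(1) for dx,dy in((0,0),(.01,0),(0,.01))])
x,y=[int(v) for v in proj(K2,T2,[.54,.158,.06])];print(x,y)
a=cv2.resize(im2[y-20:y+20,x-20:x+20],(400,400),interpolation=cv2.INTER_NEAREST)
x,y=[int(v) for v in proj(K,T,[.54,.158,.06])];print(x,y)
b=cv2.resize(im[y-50:y+50,x-50:x+50],(400,400),interpolation=cv2.INTER_NEAREST)
cv2.imwrite("pics/c4.png",np.hstack([a,b]))
E
```

```text
t 9.9333 p [0.5357 0.1581 0.1363] yang 85.8 z [-0.01   0.006 -1.   ] j [ 0.14  0.34 -0.18  1.07  0.01  0.21] F [-0.5  0.4 -1. ] gap 0.0173 grip 39.7
w 0.06 [array([316.9, 271.7]), array([318.1, 287.3]), array([333.9, 270.4])]
w 0.07 [array([316.9, 278.2]), array([318.3, 294.4]), array([334.7, 277. ])]
s 0.06 [array([317.7, 220.8]), array([322.1, 220.3]), array([316.9, 217.7])]
s 0.07 [array([317.7, 217.6]), array([322.1, 217.1]), array([316.9, 214.5])]
317 220
316 271
```

View pics/c4.png

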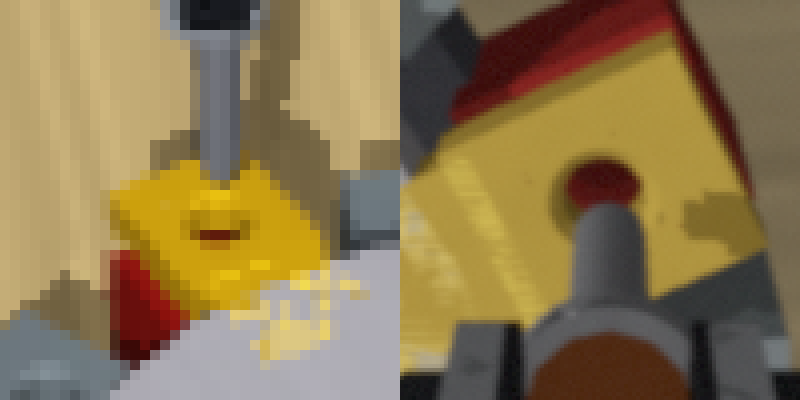

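In the wrist crop the hole is at about (315.2,269) and the tip at about (318,277). The side crop gives the tip ~1 mm to +x of the hole. Both views put the tip about 1.3 mm off in +x and +y, so I correct and start in gently.

>>> {"method": "apply_moves", "body": {
  "moves": [-0.05,-0.05,0,0,0,0,-0.05,-0.05,-0.15,0,0,0,-0.05,-0.05,-0.3,0,0,0,-0.05,-0.05,-0.45,0,0,0,-0.05,-0.05,-0.6,0,0,0,-0.05,-0.05,-0.6,0,0,0]
}}

```text
clock: 10.53
tcp_pos: [0.5353, 0.1578, 0.1213]
orientation: [-0.004, 0.036, 0.999, 0.003]
wrist_force: [0.0, -0.1, -1.4]
finger_gap: 0.0171
grip_force: 39.7
```

```bash
python3 - <<'E'
from st import *
s,_=st();print(s["ft_torque"])
im,K,T=cam("wrist");im2,K2,T2=cam("side")
x,y=[int(v) for v in proj(K2,T2,[.54,.158,.06])]
a=cv2.resize(im2[y-20:y+20,x-20:x+20],(400,400),interpolation=cv2.INTER_NEAREST)
x,y=[int(v) for v in proj(K,T,[.54,.158,.06])];y=min(y,430)
b=cv2.resize(im[y-50:y+50,x-50:x+50],(400,400),interpolation=cv2.INTER_NEAREST)
cv2.imwrite("pics/c5.png",np.hstack([a,b]))
E
```

```text
t 10.5333 p [0.5353 0.1578 0.1213] yang 85.8 z [-0.007  0.006 -1.   ] j [ 0.14  0.35 -0.2   1.03  0.01  0.21] F [ 0.  -0.1 -1.4] gap 0.0171 grip 39.7
[-0.02298703 -0.00486328  0.00168472]
```

View pics/c5.png

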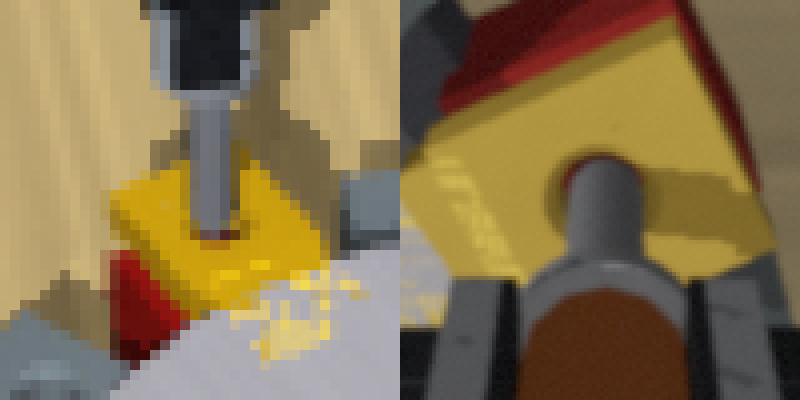

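Both crops show the tip at or in the hole mouth, centred, and the wrist force is near zero. I keep going down.

>>> {"method": "apply_moves", "body": {
  "moves": [0,0,-0.12,0,0,0,0,0,-0.24,0,0,0,0,0,-0.36,0,0,0,0,0,-0.48,0,0,0,0,0,-0.48,0,0,0]
}}

```text
clock: 11.05
tcp_pos: [0.5355, 0.1578, 0.1095]
orientation: [-0.004, 0.036, 0.999, 0.003]
wrist_force: [0.7, -0.6, -1.2]
finger_gap: 0.0167
grip_force: 39.7
```

>>> {"method": "apply_moves", "body": {
  "moves": [0,0,-0.12,0,0,0,0,0,-0.24,0,0,0,0,0,-0.36,0,0,0,0,0,-0.48,0,0,0,0,0,-0.6,0,0,0,0,0,-0.6,0,0,0]
}}

```text
clock: 11.55
tcp_pos: [0.5358, 0.1578, 0.0946]
orientation: [-0.003, 0.036, 0.999, 0.003]
wrist_force: [1.2, -0.0, -1.7]
finger_gap: 0.017
grip_force: 39.7
```

Going in freely. 17 mm are left.

>>> {"method": "apply_moves", "body": {
  "moves": [0,0,-0.12,0,0,0,0,0,-0.24,0,0,0,0,0,-0.36,0,0,0,0,0,-0.48,0,0,0,0,0,-0.6,0,0,0,0,0,-0.6,0,0,0]
}}

```text
clock: 12.05
tcp_pos: [0.5361, 0.1578, 0.0798]
orientation: [-0.003, 0.036, 0.999, 0.003]
wrist_force: [1.0, 0.1, -1.2]
finger_gap: 0.0166
grip_force: 39.7
```

```bash
python3 - <<'E'
from st import *
st()
im,K,T=cam("wrist");im2,K2,T2=cam("side")
x,y=[int(v) for v in proj(K2,T2,[.54,.158,.07])]
a=cv2.resize(im2[y-20:y+20,x-20:x+20],(400,400),interpolation=cv2.INTER_NEAREST)
x,y=[int(v) for v in proj(K,T,[.54,.158,.06])];y=min(y,420)
b=cv2.resize(im[y-60:y+60,x-60:x+60],(400,400),interpolation=cv2.INTER_NEAREST)
cv2.imwrite("pics/c6.png",np.hstack([a,b]))
E
```

```text
t 12.05 p [0.5361 0.1578 0.0798] yang 85.8 z [-0.006  0.007 -1.   ] j [ 0.14  0.38 -0.26  0.93  0.01  0.21] F [ 1.   0.1 -1.2] gap 0.0166 grip 39.7
```

View pics/c6.png

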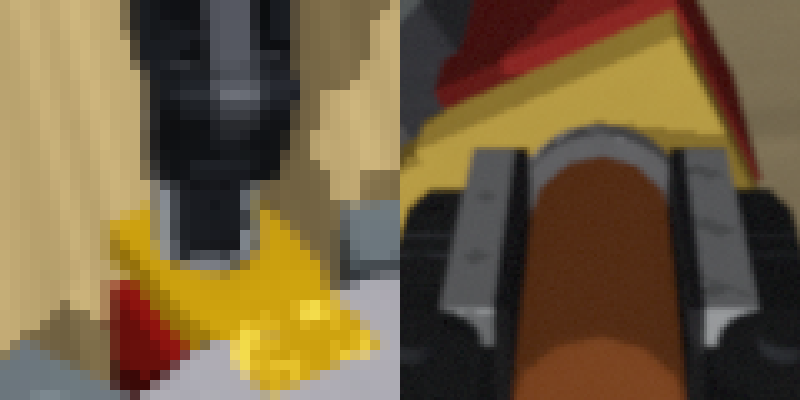

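The collar is almost on the ear, with no contact force yet. I lower in small steps until it makes contact.

>>> {"method": "apply_moves", "body": {
  "moves": [0,0,-0.05,0,0,0,0,0,-0.1,0,0,0,0,0,-0.14,0,0,0,0,0,-0.14,0,0,0]
}}

```text
clock: 12.48
tcp_pos: [0.5362, 0.1579, 0.0769]
orientation: [-0.003, 0.036, 0.999, 0.003]
wrist_force: [1.2, -0.3, -1.1]
finger_gap: 0.0172
grip_force: 39.8
```

>>> {"method": "apply_moves", "body": {
  "moves": [0,0,-0.05,0,0,0,0,0,-0.1,0,0,0,0,0,-0.1,0,0,0]
}}

```text
clock: 12.73
tcp_pos: [0.537, 0.1582, 0.0766]
orientation: [-0.002, 0.036, 0.999, 0.004]
wrist_force: [-1.2, -0.4, 12.7]
finger_gap: 0.0171
grip_force: 41.3
```

Contact: the collar is seated at the expected height. I release and retreat straight up.

>>> {"method": "apply_moves", "body": {
  "moves": [0,0,0.05,0,0,0,0,0,0.05,0,0,0,0,0,0.05,0,0,0,0,0,0.05,0,0,0,0,0,0.05,0,0,0],
  "claw": 50
}}

```text
clock: 13.15
tcp_pos: [0.5356, 0.1578, 0.0752]
orientation: [-0.004, 0.036, 0.999, 0.003]
wrist_force: [-1.6, -0.1, -0.3]
finger_gap: 0.0427
grip_force: 0.0
```

>>> {"method": "apply_moves", "body": {
  "moves": [0,0,0.8,0,0,0,0,0,1.6,0,0,0,0,0,2.8,0,0,0,0,0,4,0,0,0,0,0,5,0,0,0,-2,-2,5,0,0,0,-3,-4,5,0,0,0,-3,-4,5,0,0,0]
}}

```text
clock: 13.82
tcp_pos: [0.4606, 0.058, 0.2008]
orientation: [-0.003, 0.035, 0.999, 0.003]
wrist_force: [0.6, -1.2, 0.3]
finger_gap: 0.0427
grip_force: 0.0
```

```bash
python3 - <<'E'
from st import *
st()
im2,K2,T2=cam("side");im,K,T=cam("wrist")
a=cv2.resize(im2[170:270,280:400],(480,400),interpolation=cv2.INTER_NEAREST)
b=cv2.resize(im,(320,240));b=cv2.copyMakeBorder(b,0,160,0,0,0)
print(proj(K2,T2,[.5395,.1574,.106]),proj(K2,T2,[.5395,.1574,.06]))
cv2.imwrite("pics/c7.png",np.hstack([a,b]))
E
```

```text
t 13.8167 p [0.4606 0.058  0.2008] yang 86.0 z [-0.005  0.006 -1.   ] j [-0.05  0.12 -0.3   1.16  0.01  0.02] F [ 0.6 -1.2  0.3] gap 0.0427 grip 0.0
[317.6474275  206.09117464] [317.50823889 221.02092075]
```

View pics/c7.png

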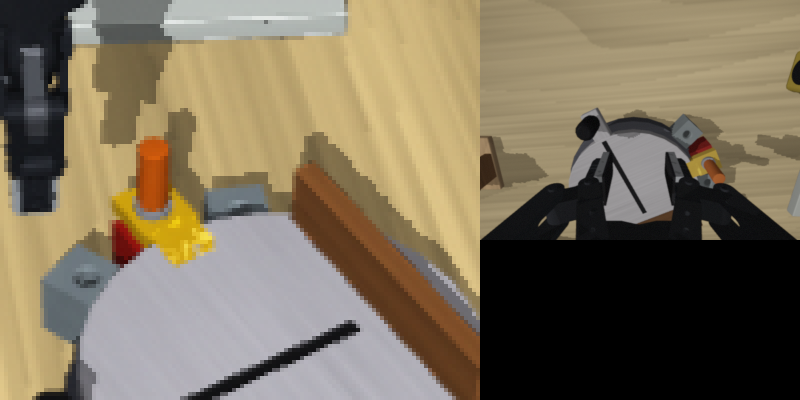

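The pin stands upright with its collar on the ear at about (318,222) and the handle top at (318,206), matching the predicted seated pose. The arm is clear, so I hand in.

```bash
python3 -c "
from workcell import job
print(job.hand_in())"
```

```text
the job is handed in; nothing more can be done
None
```

The job is handed in (no verdict was returned): the table is turned to the red lug's stop, the locking pin stands upright with its collar on the ear, and the arm is clear and never went near the tape measure, jar or offcut.

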